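# Tip a drilling template out of its bin

## Task

The aluminium drilling template lies flat at the bottom of its deep narrow steel bin. Reach into the finger slot at the open end of the bin, lift that edge of the template and tip it up until it stands by itself on its other end, leaning on the sloping back of the bin, and let go of it there. Then take it by its raised edge, lift it out and set it down standing on the plywood stand, leaning on the stand's back rest with its lower end behind the front lip, and let go; leave the spanner, the tape roll and the chisel alone.

Things in the scene. Friction and masses are not known exactly. Their poses are not given: they have to be found in the camera images.
- plate_mid (a point): Centre of the loose aluminium drilling template: plate 100 x 150 x 10 mm (own x, y, z), about 0.3 kg, with four 14 mm holes near the corners and a 34 mm one in the middle. z is its normal: up while it lies in the bin, its y along the bin's y. Tipped up, it stands on its -y end, its +z face on the bin's sloping back.
- bin: Grey sheet-steel bin, fixed. Origin: middle of its underside, on the bench; +y points out of its open end. Outside 117 mm wide (x; bench ears wider); inside 108 mm (x), from y = -77 (foot of the back) to +80 mm. Walls and lips end 123 mm above the bench. The template lies on its floor, 50 mm above the bench.
- bin_slot (a point): Middle of the finger slot at the bin's +y end, at floor height (bin frame 0, 57, 50 mm). The slot, 76 mm wide in x, is cut in the floor sheet (4 mm thick) from bin y = 33 mm outward and in the end wall from the bench to the top: the template's end overhangs about 40 mm of space that is empty down to the bench.
- bin_back (a point): Foot of the bin's back (bin frame 0, -77, 50 mm). The back wall starts here and slopes outward (to the bin's -y going up) 15 degrees from vertical, 80 mm long; the template tipped up leans on it, about 70 mm standing free above it.
- stand: Plywood stand, fixed. Origin on the bench, middle in x. Base 140 mm (x), y = -85 to +45 mm, top 12 mm above the bench. The rest's face starts at the base top at y = -20 mm and slopes to -y going up, 15 degrees from vertical, 95 mm long, 110 mm wide. Lip at y = +35 to +43 mm, 14 mm above the base. The template's end stands between them, its 100 mm side along x.
- spanner: Loose combination spanner, 40 x 190 x 10 mm, lying on the bench between bin and stand; origin at its middle on the bench.
- tape: Loose black roll of tape, 92 mm across, 19 mm high, on the left of the work; origin at its middle on the bench.
- chisel: Loose cold chisel, 21 x 160 x 15 mm, on the right of the work; origin at its middle on the bench.
There are look-alikes about, which are no part of the job. There is more than one size of the stand; the one meant has the size given above.

How it is judged:
On the way:
1. the template stands on end in the bin, leaning on the bin's sloping back, with nothing of the robot touching it (angle between plate_mid's own z axis and vertical above 1.68 rad and z of plate_mid in the frame of bin below 0.14 m and y of plate_mid in the frame of bin between -0.12 and -0.06 m and x of plate_mid in the frame of bin between -0.03 and 0.03 m and contact force between each of the arm, the fingers and plate below 0.2 N), for 0.2 s.
At the end, for the whole second after the job is handed in: The template stands on end between lip and back rest of the stand, leaning on the rest: centre within 40 mm of the stand's middle in x, -60 to +5 mm in y, 55 to 105 mm high; at most 41 degrees from upright; square to the stand within 0.25 rad; released and at rest (x of plate_mid in the frame of stand between -0.04 and 0.04 m and y of plate_mid in the frame of stand between -0.06 and 0.005 m and z of plate_mid in the frame of stand between 0.055 and 0.105 m and angle between plate_mid's own z axis and vertical between 0.85 and 2.3 rad and angle between the x axis of plate_mid and the x axis of stand, either way round below 0.25 rad and linear speed of plate below 0.02 m/s); the robot touches nothing.
It fails at once if the spanner is moved more than 30 mm (distance of spanner from where it was at the start of the episode above 0.03 m).
It fails at once if the tape roll is moved more than 30 mm (distance of tape from where it was at the start of the episode above 0.03 m).
It fails at once if the cold chisel is moved more than 30 mm (distance of chisel from where it was at the start of the episode above 0.03 m).
It also fails if it takes over 58 s, if anything falls off the work surface, if the arm or the gripper's body presses on something with over 40 N, if the wrist force passes 120 N, or if a joint passes its speed limit or range.

## Robot

A 6-joint arm with a two-finger parallel gripper is mounted at the origin on a cart in front of the work surface, level with it; the furniture and walls round the work are solid. World frame = base frame: x ahead of the robot, y to its left, z up, the work surface at z = 0. Lengths are in m, angles in rad, forces in N, time in s.
With the tool pointing down it reaches from about 0.35 to 0.775 m from the base axis. Payload 5.5 kg.
Tool frame: the origin (TCP) lies between the finger pads; the fingertips stand 19 mm ahead of it and the grasp point (between the pads) is the TCP (env.tcp_to_tips is the distance from the TCP to the fingertips, in m); z points along the fingers, y is the direction in which the jaws open and shut (so a half turn about z gives the same grasp; the last joint's range is limited). The gripper opens to 85 mm and grips with 20 to 120 N. Pads are 22 mm wide; open, the fingers measure 114 mm over their backs; the gripper's body (76 mm by 85 mm) begins 54 mm behind the grasp point. The pads swing forward as they close: fully open they stand 13 mm farther back than shut.
Start: joints at [-1.327, 0.313, 0.046, 1.304, 0, 1.431], TCP at [0.215, -0.533, 0.25] pointing down, gripper open.
Joint ranges: [-2.76, 2.76], [-0.86, 1.69], [-1.03, 1.26], [-2.2, 2.34], [-1.47, 1.5], [-3.14, 3.14]. Speed limits (rad/s): [2.57, 2.57, 3.14, 3.14, 3.14, 3.14].

## Interface

Orientations are given as a unit quaternion [w, x, y, z].
In Python, from workcell import env, eyes, job gives the robot as it stands. The module is installed in compiled form; this text tells all that it offers.
- The arm moves only by the tool move_arm, never from a script. Its argument "commands" is a list of rows, each a list of 3 entries, a list of its own where there are three numbers: the shift along the world's x, y, z as a fraction of full scale, then the turn, a rotation vector about the world's x, y, z as a fraction of full scale, then the gripper command: -1 is shut, 1 is fully open, values between are in proportion. In form: [[[x, y, z], [wx, wy, wz], gripper], ...]. A call has 1 to 5 rows; each row shifts and turns the commanded pose from where the row before left it; what a row does not reach is not made up. Full scale, the value 1, is 0.04 m for a shift and 8 degrees for a turn. A row lasts 1/10 s, in which the tool goes at most 50 mm and 8.59 degrees, less where a joint would pass 70% of its speed; a pose out of reach is approached as far as the arm can. A call with a number of a shift or a turn outside -1 to 1 is refused whole. A call with a gripper value outside its range is refused whole. The fingers move at their own pace and stop on an object; "newtons" is the grip in N (left out, the last holds). Time passes only in rows, so rows that do not move let the fingers close. It gives the time, the measured TCP pose, the force and the opening at its end, in the units of the state.
- env.get_state(): the state, without advancing time (a new reading comes with each control period).
- eyes.read_camera(name): name is "scene" or "top"; returns a dict with "frame" (420x560x3 uint8, red, green, blue), "mtx" (3x3 intrinsics, pixels), "camera_from_world" (4x4, takes a point from world to camera coordinates). Camera axes: x right, y down, z forward; pixel columns grow to the right and rows downward; lengths in m; the calibration is good to about 2 mm. A picture is of the moment at which its call begins. There is no depth.
- job.hand_in(): hands the job in, once; it reports no verdict.
The state is a dict: "clock": time; "joint_pos": joint angles; "qvel": joint speeds; "tau": joint torques, N m; "tcp_pos": TCP position; "orientation": TCP orientation; "wrist_force": force on the tool from outside, world axes, zero at the start; "ft_torque": the same for the moment, N m; "finger_gap": finger opening in m.
Only numpy, scipy, OpenCV 4.12 (cv2) and the standard library are available. Lean on these libraries where they do the work, as an engineer would, in place of code of your own. Each camera call takes 0.05 s, during which the arm holds its last target.

## Working session

There is one attempt and no reset: what is moved stays moved. The work goes in short steps, Python scripts to look and compute and a tool call to move; the robot and the scene stay as the last step left them, time stands still between calls to the robot, and variables do not carry over. Pictures are saved under pics/ and viewed, and the job is handed in when it is done.

Besides the shell and the picture viewer there is one more tool, called after "Call:" as name([rows], argument=value, ...), one row to a line, values as JSON. move_arm: Moves the arm, as the interface text tells. Its arguments: {"type":"object","properties":{"commands":{"type":"array","items":{"type":"array"}},"newtons":{"type":"number"}},"required":["commands"]}

```bash
mkdir -p pics; cat > h.py <<'E'
import numpy as np, cv2
from workcell import env, eyes, job
def cam(n):
    r=eyes.read_camera(n); return r["frame"],np.array(r["mtx"]),np.array(r["camera_from_world"])
def ray(K,T,u,v):
    R=T[:3,:3];t=T[:3,3];o=-R.T@t;d=R.T@np.linalg.solve(K,[u,v,1.]);return o,d
def onz(K,T,u,v,z):
    o,d=ray(K,T,u,v);return o+d*(z-o[2])/d[2]
def proj(K,T,p):
    q=T[:3,:3]@np.array(p,float)+T[:3,3];q=K@q;return q[:2]/q[2]
E
python3 - <<'E'
from h import *
s=env.get_state();print(s, env.tcp_to_tips)
for n in("scene","top"):
    f,K,T=cam(n);cv2.imwrite(f"pics/{n}0.png",f[:,:,::-1]);np.savez(f"{n}0.npz",f=f,K=K,T=T)
    print(n,K.round(1).tolist(),(-T[:3,:3].T@T[:3,3]).round(3),T[:3,:3].round(3).tolist())
E
```

```text
{'clock': 0.0, 'joint_pos': array([-1.32660847e+00,  3.13985053e-01,  4.49725712e-02,  1.30360513e+00,
       -4.18710685e-06,  1.43122592e+00]), 'qvel': array([-0.00112969, -0.00040281, -0.0003875 , -0.0011504 , -0.00075362,
       -0.00102012]), 'tau': array([ 8.10461061e-04, -4.80630970e+01,  2.98531741e+01,  1.95299461e-02,
       -4.31033342e-07,  1.18394271e-05]), 'tcp_pos': array([ 0.21517261, -0.53270196,  0.24941496]), 'orientation': array([-9.09287108e-04,  9.81647203e-01,  1.90703800e-01, -4.97034959e-05]), 'wrist_force': array([-0.5080333 ,  0.07491181, -0.43851355]), 'ft_torque': array([ 0.06048263, -0.00608617,  0.00961705]), 'finger_gap': 0.08543504253314481} 0.019
scene [[432.2, 0.0, 279.6], [0.0, 432.2, 208.7], [0.0, 0.0, 1.0]] [-0.341  0.668  0.556] [[-0.625, -0.781, -0.019], [-0.302, 0.263, -0.916], [0.72, -0.567, -0.4]]
top [[481.6, 0.0, 276.8], [0.0, 481.6, 211.0], [0.0, 0.0, 1.0]] [ 0.396 -0.025  1.584] [[0.021, -1.0, 0.005], [-0.998, -0.021, -0.068], [0.068, -0.004, -0.998]]
```

View pics/scene0.png

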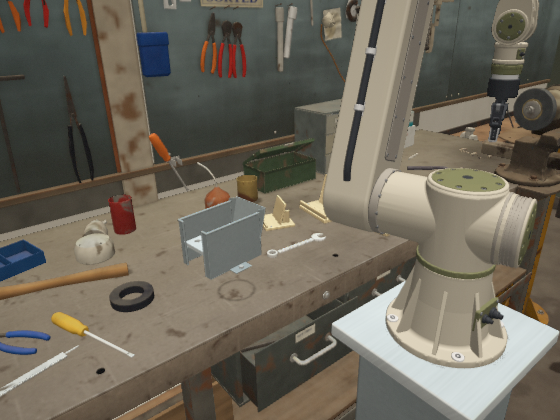

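View pics/top0.png

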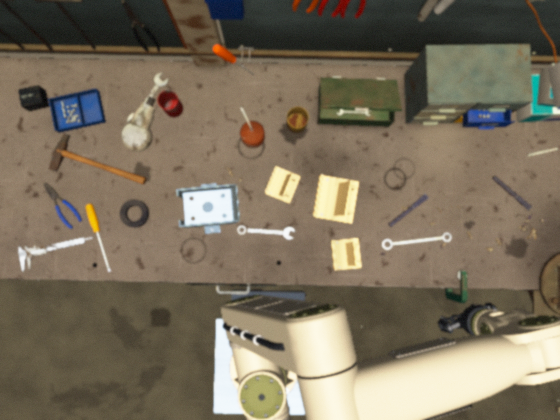

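```bash
python3 - <<'E'
from h import *
d=np.load("top0.npz");f=d["f"][:,:,::-1]
cv2.imwrite("pics/c1.png",np.hstack([cv2.resize(f[170:250,165:255],None,fx=4.4,fy=4.4,interpolation=2),cv2.resize(f[155:280,260:375],None,fx=2.816,fy=2.816,interpolation=2)]))
d=np.load("scene0.npz");f=d["f"][:,:,::-1]
cv2.imwrite("pics/c2.png",cv2.resize(f[180:290,165:365],None,fx=4,fy=4,interpolation=2))
E
```

```text
(no output)
```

View pics/c1.png

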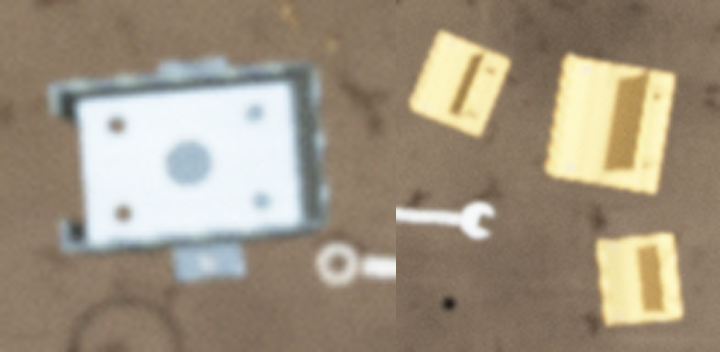

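View pics/c2.png

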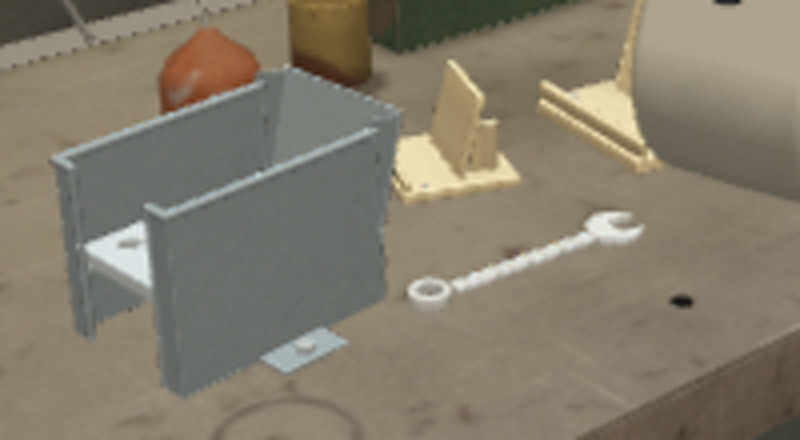

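```bash
python3 - <<'E'
from h import *
d=np.load("top0.npz");f=d["f"];K=d["K"];T=d["T"]
def corners(mask,z,name):
    n,l,st,c=cv2.connectedComponentsWithStats(mask.astype(np.uint8))
    for i in range(1,n):
        if st[i,4]>400:
            cnt=max(cv2.findContours((l==i).astype(np.uint8),0,1)[0],key=cv2.contourArea)
            b=cv2.boxPoints(cv2.minAreaRect(cnt))
            w=np.array([onz(K,T,*p,z)[:2] for p in b]);e=w[1]-w[0];g=w[2]-w[1]
            print(name,c[i].round(),st[i,4],"ctr",w.mean(0).round(4),"sides",np.linalg.norm(e).round(4),np.linalg.norm(g).round(4),"ang",np.degrees(np.arctan2(e[1],e[0])).round(2),np.degrees(np.arctan2(g[1],g[0])).round(2))
hsv=cv2.cvtColor(f,cv2.COLOR_RGB2HSV)
roi=np.zeros(f.shape[:2],bool);roi[170:250,165:255]=1
corners(roi&(f.min(2)>200),.06,"plate")
roi=np.zeros(f.shape[:2],bool);roi[155:280,260:375]=1
corners(roi&(hsv[...,0]<35)&(hsv[...,1]>40)&(f[...,0]>185),.012,"stand")
roi=np.zeros(f.shape[:2],bool);roi[220:242,234:300]=1
corners(roi&(f.min(2)>170),.005,"spanner")
# holes
g=f.min(2)
for (u,v,n) in[(165+188/4.4,170+163/4.4,"mid"),(165+116/4.4,170+124/4.4,"a"),(165+123/4.4,170+213/4.4,"b"),(165+255/4.4,170+112/4.4,"c"),(165+261/4.4,170+201/4.4,"d")]:
    print(n,onz(K,T,u,v,.06).round(4))
for n,u,v in[("rimTL",50,92),("rimTR",318,66),("rimBR",326,226),("rimBL",64,248)]: print(n,onz(K,T,165+u/4.4,170+v/4.4,.123).round(4))
# stand corners from crop
for n,u,v in[("TL",170,53),("TR",277,72),("BR",261,194),("BL",150,174),("slotT",250,80),("slotB",233,172),("s",212,80),("sb",207,170)]:
    print(n,onz(K,T,260+u/2.816,155+v/2.816,.012).round(4))
E
```

```text
plate [208. 207.] 1375 ctr [0.5088 0.1892] sides 0.1505 0.1007 ang -84.0 -173.71
stand [282. 184.] 816 ctr [ 0.5908 -0.0464] sides 0.1019 0.0939 ang -21.24 -111.58
stand [335. 199.] 1560 ctr [ 0.5473 -0.2234] sides 0.1446 0.1344 ang -8.95 -98.73
stand [346. 254.] 880 ctr [ 0.3682 -0.2587] sides 0.0928 0.1019 ang -82.83 -173.45
mid [0.5073 0.1885 0.06  ]
a [0.5344 0.2412 0.06  ]
b [0.4702 0.2341 0.06  ]
c [0.5452 0.1413 0.06  ]
d [0.4809 0.1352 0.06  ]
rimTL [0.5499 0.2766 0.123 ]
rimTR [0.5719 0.0917 0.123 ]
rimBR [0.4611 0.0833 0.123 ]
rimBL [0.4422 0.2632 0.123 ]
TL [ 0.6281 -0.1717  0.012 ]
TR [ 0.6084 -0.297   0.012 ]
BR [ 0.4655 -0.2797  0.012 ]
BL [ 0.486  -0.1505  0.012 ]
slotT [ 0.5983 -0.2655  0.012 ]
slotB [ 0.4904 -0.2469  0.012 ]
s [ 0.5974 -0.2212  0.012 ]
sb [ 0.4921 -0.2166  0.012 ]
```

Call:
move_arm([
  [[0.6, 0.8, 0.5], [0, 0, -0.4], 0],
  [[0.6, 0.8, 0.5], [0, 0, -0.4], 0],
  [[0.8, 0.8, 0.5], [0, 0, -0.4], 0],
  [[0.8, 0.8, 0.5], [0, 0, -0.4], 0],
  [[0.8, 0.8, 0.5], [0, 0, -0.4], 0],
])

```text
clock: 0.6
tcp_pos: [0.36, -0.3717, 0.3508]
orientation: [-0.0, 0.999, 0.051, -0.0]
wrist_force: [1.2, -0.6, -0.3]
finger_gap: 0.0426
```

Call:
move_arm([
  [[0.8, 0.8, 0], [0, 0, 0], 0],
  [[0.8, 0.8, 0], [0, 0, 0], 0],
  [[0.4, 1, 0], [0, 0, 0], 0],
  [[0.4, 1, 0], [0, 0, 0], 0],
  [[0.2, 1, 0], [0, 0, 0], 0],
])

```text
clock: 1.1
tcp_pos: [0.4641, -0.1874, 0.3496]
orientation: [-0.0, 0.999, 0.053, -0.0]
wrist_force: [0.8, -0.5, -0.4]
finger_gap: 0.0429
```

```bash
cat >> h.py <<'E'
from scipy.spatial.transform import Rotation as Rn
def st():
    s=env.get_state();q=s["orientation"];R=Rn.from_quat([q[1],q[2],q[3],q[0]]).as_matrix()
    print("t",round(s["clock"],2),"p",s["tcp_pos"].round(4),"z",R[:,2].round(3),"y",R[:,1].round(3),"j",s["joint_pos"].round(2),"F",s["wrist_force"].round(1),"gap",round(s["finger_gap"],4)); return s,R
E
python3 -c "
from h import *
st()"
```

```text
t 1.1 p [ 0.4641 -0.1874  0.3496] z [-0.001  0.001 -1.   ] y [ 0.105 -0.994 -0.001] j [-0.54  0.16  0.09  1.5   0.    2.49] F [ 0.8 -0.5 -0.4] gap 0.0429
```

Call:
move_arm([
  [[0, 0.8, 0], [0, 0, 1], 0],
  [[0, 0.8, 0], [0, 0, 1], 0],
  [[0, 0.8, 0], [0, 0, 1], 0],
  [[0, 0.8, 0], [0, 0, 1], 0],
  [[0, 0.8, 0], [0, 0, 1], 0],
])

```text
clock: 1.6
tcp_pos: [0.4629, -0.0279, 0.35]
orientation: [-0.0, 0.919, 0.393, -0.0]
wrist_force: [-0.2, -0.5, -0.1]
finger_gap: 0.0426
```

Call:
move_arm([
  [[0, 0.8, 0], [0, 0, 1], 0],
  [[0, 0.8, 0], [0, 0, 1], 0],
  [[0, 0.8, 0], [0, 0, 1], 0],
  [[0, 0.8, 0], [0, 0, 1], 0],
  [[0, 0.8, 0], [0, 0, 1], 0],
])

```text
clock: 2.1
tcp_pos: [0.4629, 0.1321, 0.35]
orientation: [-0.0, 0.729, 0.684, -0.0]
wrist_force: [-0.6, -0.7, -0.1]
finger_gap: 0.0428
```

Call:
move_arm([
  [[0, 0.8, 0], [0, 0, 1], 0],
  [[0, 0.8, 0], [0, 0, 1], 0],
  [[0, 0.8, 0], [0, 0, 1], 0],
  [[0, 0.8, 0], [0, 0, 1], 0],
  [[0, 0.8, 0], [0, 0, 1], 0],
])

```text
clock: 2.6
tcp_pos: [0.463, 0.2921, 0.3499]
orientation: [-0.0, 0.451, 0.892, -0.0]
wrist_force: [0.8, -0.3, -0.2]
finger_gap: 0.0425
```

Call:
move_arm([
  [[0, 0.8, 0], [0, 0, 1], 0],
  [[0, 0.8, 0], [0, 0, 1], 0],
  [[0, 0.8, 0], [0, 0, 1], 0],
  [[0, 0, 0], [0, 0, 1], 0],
  [[0, 0, 0], [0, 0, 1], 0],
])

```text
clock: 3.1
tcp_pos: [0.4628, 0.3879, 0.349]
orientation: [-0.001, 0.118, 0.993, -0.001]
wrist_force: [-0.2, 0.2, -0.7]
finger_gap: 0.0425
```

Call:
move_arm([
  [[0, 0, 0], [0, 0, 1], 0],
  [[0, 0, 0], [0, 0, 1], 0],
  [[0, 0, 0], [0, 0, 0.5], 0],
  [[0, 0, 0], [0, 0, 0], 0],
])

```text
clock: 3.5
tcp_pos: [0.4631, 0.3867, 0.3497]
orientation: [-0.001, -0.052, 0.999, -0.0]
wrist_force: [-0.4, -0.1, -0.6]
finger_gap: 0.0429
```

```bash
python3 -c "
from h import *
st()"
```

```text
t 3.5 p [0.4631 0.3867 0.3497] z [-0.001 -0.001 -1.   ] y [-0.105  0.995 -0.   ] j [0.56 0.37 0.37 1.57 0.   0.46] F [-0.4 -0.1 -0.6] gap 0.0429
```

Call:
move_arm([
  [[0.2, -0.3, 0], [-0.994, -0.105, 0], 0],
  [[0.2, -0.3, 0], [-0.994, -0.105, 0], 0],
  [[0.2, -0.3, 0], [-0.994, -0.105, 0], 0],
  [[0.1, -0.2, 0], [-0.994, -0.105, 0], 0],
  [[0, 0, 0], [-0.994, -0.105, 0], 0],
])

```text
clock: 4.0
tcp_pos: [0.4921, 0.3421, 0.3513]
orientation: [0.02, -0.047, 0.938, -0.343]
wrist_force: [0.3, 0.1, 0.4]
finger_gap: 0.0428
```

Call:
move_arm([
  [[0, 0, 0], [-0.994, -0.105, 0], 0],
  [[0, 0, 0], [-0.994, -0.105, 0], 0],
  [[0, 0, 0], [-0.994, -0.105, 0], 0],
  [[0, 0, 0], [-0.5, -0.052, 0], 0],
  [[0, 0, 0], [0, 0, 0], 0],
])

```text
clock: 4.5
tcp_pos: [0.4769, 0.3125, 0.3231]
orientation: [0.04, -0.054, 0.833, -0.549]
wrist_force: [-0.3, -0.3, -0.6]
finger_gap: 0.0428
```

```bash
python3 -c "
from h import *
st()
for n in('scene','top'):
    f,K,T=cam(n);cv2.imwrite(f'pics/{n}1.png',f[:,:,::-1])"
```

```text
t 4.5 p [0.4769 0.3125 0.3231] z [ 0.126 -0.911 -0.394] y [-0.047  0.391 -0.919] j [ 0.8   0.94  0.74  2.34 -0.81  1.11] F [-0.3 -0.3 -0.6] gap 0.0428
```

View pics/scene1.png

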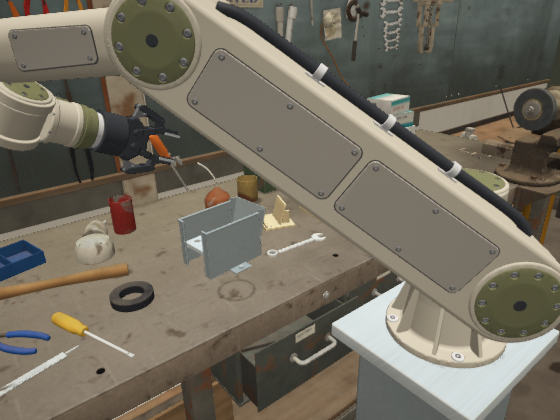

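Call:
move_arm([
  [[0.1, 0.2, -0.8], [0, 0, 0], 0],
  [[0.1, 0.2, -0.8], [0, 0, 0], 0],
  [[0.1, 0.2, -0.8], [0, 0, 0], 0],
  [[0, 0, -0.8], [0, 0, 0], 0],
  [[0, 0, -0.8], [0, 0, 0], 0],
])

```text
clock: 5.1
tcp_pos: [0.4911, 0.3372, 0.1681]
orientation: [0.044, -0.051, 0.836, -0.544]
wrist_force: [0.3, -0.3, -0.2]
finger_gap: 0.043
```

```bash
cat >> h.py <<'E'
O=np.array([.506,.188]);YB=np.array([-.105,.9945]);XB=np.array([.9945,.105])
def bn():
    s,R=st();d=s["tcp_pos"][:2]-O;z=R[:,2]
    print("bin x,y,z mm",(1e3*np.array([d@XB,d@YB,s["tcp_pos"][2]])).round(1),"pitch down",np.degrees(np.arctan2(-z[2],-z[:2]@YB)).round(1),"yaw err",np.degrees(np.arctan2(z[:2]@XB,-z[:2]@YB)).round(1))
E
python3 -c "
from h import *
bn()"
```

```text
t 5.1 p [0.4911 0.3372 0.1681] z [ 0.129 -0.906 -0.404] y [-0.037  0.402 -0.915] j [ 0.81  1.09  0.68  2.11 -0.8   1.12] F [ 0.3 -0.3 -0.2] gap 0.043
bin x,y,z mm [  0.8 149.9 168.1] pitch down 23.8 yaw err 2.1
```

Call:
move_arm([
  [[0, 0, -0.7], [0, 0, -0.25], 0],
  [[0, 0, -0.7], [0, 0, 0], 0],
  [[0, 0, -0.6], [0, 0, 0], 0],
  [[0, 0, -0.6], [0, 0, 0], 0],
  [[0, 0, 0], [0, 0, 0], 0],
])

```text
clock: 5.6
tcp_pos: [0.4903, 0.3363, 0.0618]
orientation: [0.032, -0.037, 0.836, -0.547]
wrist_force: [0.6, -0.1, -0.5]
finger_gap: 0.0429
```

```bash
python3 -c "
from h import *
bn()
f,K,T=cam('scene');cv2.imwrite('pics/s2.png',cv2.resize(f[130:310,90:300,::-1],None,fx=3,fy=3))
f,K,T=cam('top');cv2.imwrite('pics/t2.png',cv2.resize(f[150:270,100:270,::-1],None,fx=4,fy=4))
"
```

```text
t 5.6 p [0.4903 0.3363 0.0618] z [ 0.095 -0.911 -0.4  ] y [-0.027  0.4   -0.916] j [ 0.8   1.21  0.67  2.   -0.78  1.14] F [ 0.6 -0.1 -0.5] gap 0.0429
bin x,y,z mm [-1.000e-01  1.491e+02  6.180e+01] pitch down 23.6 yaw err -0.1
```

View pics/s2.png

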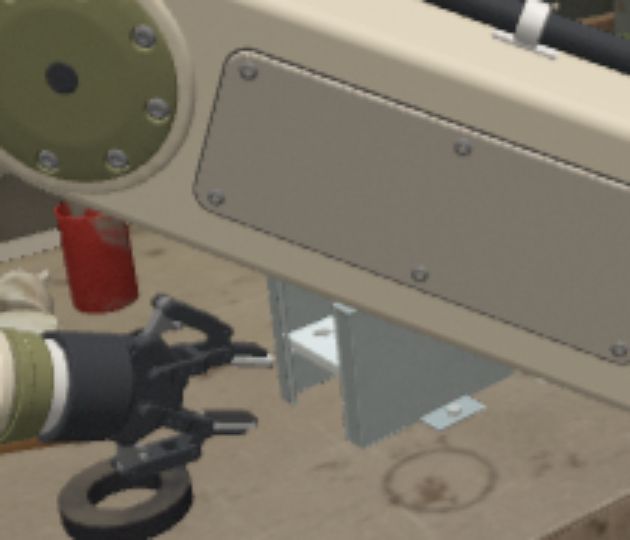

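View pics/t2.png

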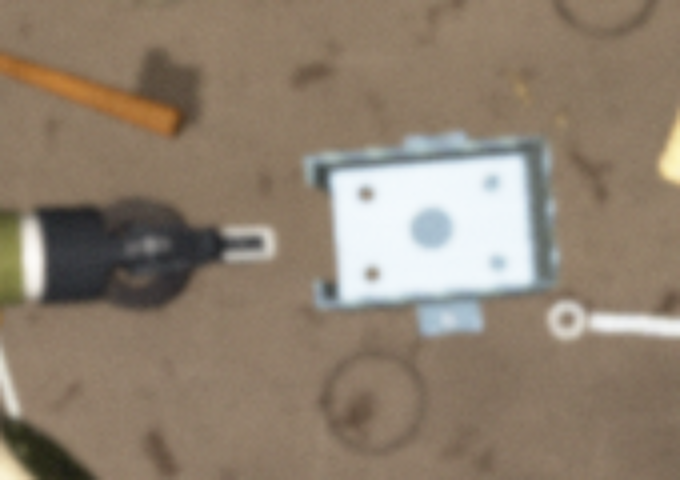

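Call:
move_arm([
  [[0.05, -0.44, 0], [0, 0, 0], 0],
  [[0.05, -0.44, 0], [0, 0, 0], 0],
  [[0.05, -0.44, 0], [0, 0, 0], 0],
  [[0.05, -0.44, 0], [0, 0, 0], 0],
  [[0.05, -0.4, 0], [0, 0, 0], 0],
])

```text
clock: 6.2
tcp_pos: [0.5011, 0.2501, 0.0662]
orientation: [0.034, -0.037, 0.836, -0.546]
wrist_force: [-0.2, 0.7, 0.4]
finger_gap: 0.0424
```

```bash
python3 -c "
from h import *
bn()
f,K,T=cam('scene');cv2.imwrite('pics/s3.png',cv2.resize(f[130:310,90:300,::-1],None,fx=3,fy=3))
f,K,T=cam('top');cv2.imwrite('pics/t3.png',cv2.resize(f[150:270,100:270,::-1],None,fx=4,fy=4))
"
```

```text
t 6.2 p [0.5011 0.2501 0.0662] z [ 0.097 -0.91  -0.402] y [-0.024  0.401 -0.916] j [ 0.7   1.06  0.35  1.77 -0.86  1.05] F [-0.2  0.7  0.4] gap 0.0424
bin x,y,z mm [ 1.6 62.3 66.2] pitch down 23.7 yaw err 0.1
```

View pics/s3.png

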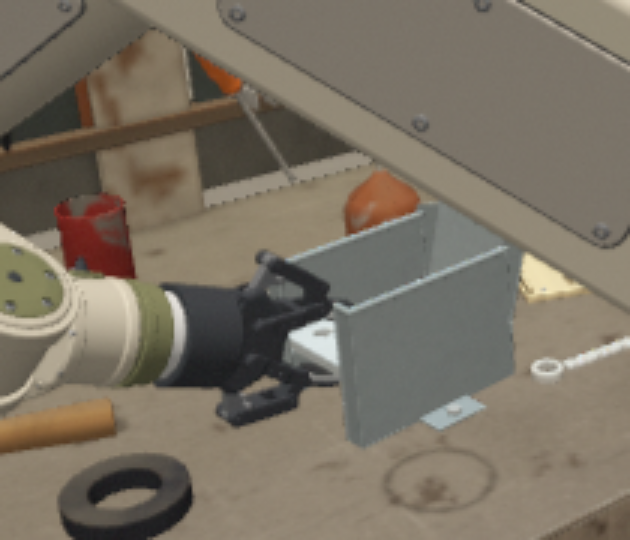

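View pics/t3.png

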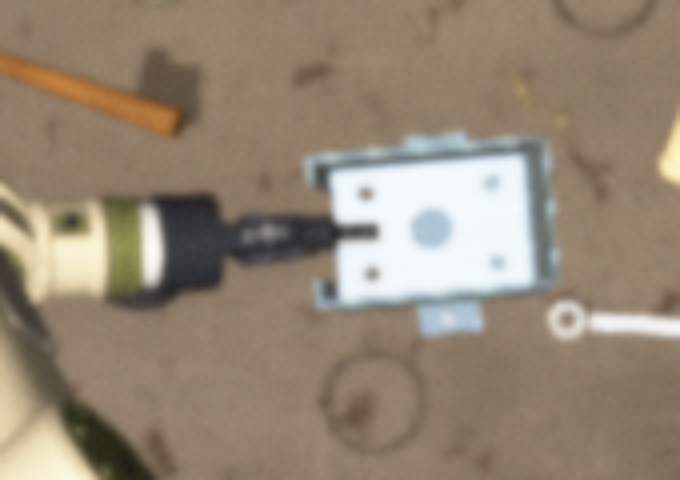

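Call:
move_arm([
  [[0, 0, 0.25], [0, 0, 0], 0],
  [[0.005, -0.08, 0.3], [0, 0, 0], 0],
  [[0.01, -0.1, 0.3], [0, 0, 0], 0],
  [[0.01, -0.12, 0.3], [0, 0, 0], 0],
])

```text
clock: 6.7
tcp_pos: [0.5009, 0.2386, 0.1106]
orientation: [0.033, -0.038, 0.836, -0.547]
wrist_force: [-0.2, 2.1, -2.1]
finger_gap: 0.0428
```

```bash
python3 -c "
from h import *
bn()
f,K,T=cam('scene');cv2.imwrite('pics/s4.png',cv2.resize(f[130:310,90:300,::-1],None,fx=3,fy=3))
"
```

```text
t 6.7 p [0.5009 0.2386 0.1106] z [ 0.098 -0.911 -0.4  ] y [-0.027  0.399 -0.916] j [ 0.69  0.99  0.33  1.81 -0.87  1.04] F [-0.2  2.1 -2.1] gap 0.0428
bin x,y,z mm [  0.3  50.9 110.6] pitch down 23.6 yaw err 0.1
```

View pics/s4.png

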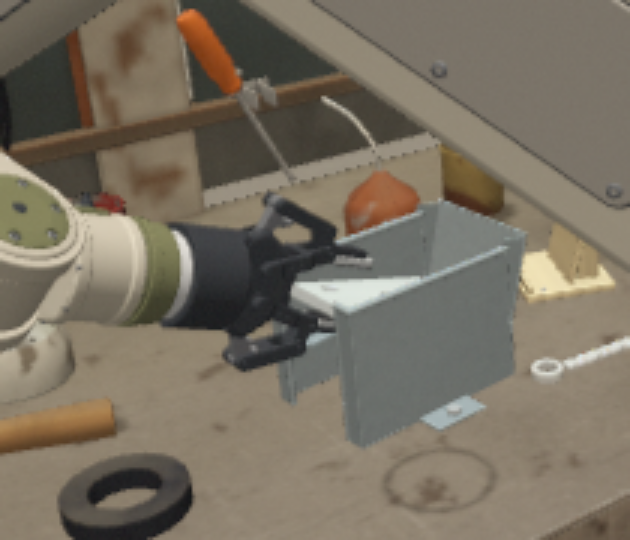

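Call:
move_arm([
  [[0, 0, 0], [0, 0, 0], -0.5],
  [[0, 0, 0], [0, 0, 0], -1],
  [[0, 0, 0], [0, 0, 0], -1],
  [[0, 0, 0], [0, 0, 0], -1],
  [[0, 0, 0], [0, 0, 0], -1],
], newtons=40)

```text
clock: 7.25
tcp_pos: [0.5006, 0.2381, 0.1092]
orientation: [0.033, -0.039, 0.835, -0.547]
wrist_force: [-0.4, 3.8, 2.2]
finger_gap: 0.0095
```

```bash
python3 -c "
from h import *
bn()
f,K,T=cam('scene');cv2.imwrite('pics/s5.png',cv2.resize(f[130:310,90:300,::-1],None,fx=3,fy=3))
"
```

```text
t 7.25 p [0.5006 0.2381 0.1092] z [ 0.097 -0.912 -0.399] y [-0.029  0.398 -0.917] j [ 0.69  0.99  0.33  1.81 -0.87  1.04] F [-0.4  3.8  2.2] gap 0.0095
bin x,y,z mm [-1.000e-01  5.040e+01  1.092e+02] pitch down 23.5 yaw err 0.0
```

View pics/s5.png

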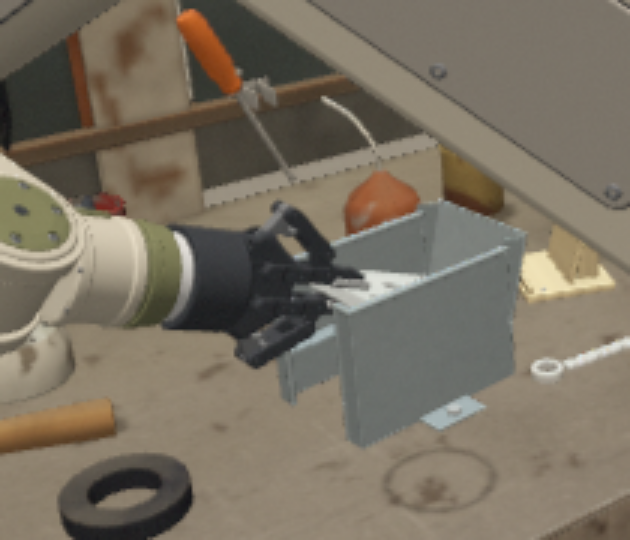

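```bash
python3 - <<'E'
import numpy as np
th=np.radians(np.linspace(23.5,104,17));P=np.c_[-69+137*np.cos(th),60+137*np.sin(th)]
for d in np.diff(P,axis=0): print((d[0]*-.105/40).round(3),(d[0]*.9945/40).round(3),(d[1]/40).round(3))
print(P[0],P[-1],5.03/8*.9945,5.03/8*.105)
E
```

```text
0.014 -0.131 0.27
0.016 -0.154 0.258
0.019 -0.176 0.243
0.021 -0.197 0.227
0.023 -0.216 0.208
0.025 -0.233 0.189
0.026 -0.248 0.167
0.028 -0.262 0.145
0.029 -0.274 0.121
0.03 -0.283 0.096
0.031 -0.291 0.071
0.031 -0.296 0.045
0.032 -0.298 0.019
0.032 -0.299 -0.007
0.031 -0.297 -0.034
0.031 -0.293 -0.06
[ 56.63723019 114.62862244] [-102.1432997  192.9305145] 0.625291875 0.06601875
```

Call:
move_arm([
  [[-0.01, 0.1, 0.07], [0, 0, 0], -1],
  [[-0.01, 0.05, 0.07], [0, 0, 0], -1],
  [[0, 0, 0], [0, 0, 0], -1],
])

```text
clock: 7.6
tcp_pos: [0.4999, 0.2442, 0.1145]
orientation: [0.033, -0.038, 0.836, -0.547]
wrist_force: [0.3, -0.2, -2.5]
finger_gap: 0.0091
```

```bash
python3 -c "
from h import *
bn()"
```

```text
t 7.6 p [0.4999 0.2442 0.1145] z [ 0.096 -0.912 -0.4  ] y [-0.027  0.399 -0.917] j [ 0.7   0.99  0.35  1.83 -0.86  1.05] F [ 0.3 -0.2 -2.5] gap 0.0091
bin x,y,z mm [-1.000e-01  5.660e+01  1.145e+02] pitch down 23.6 yaw err -0.0
```

Exactly on the start of the arc, plate weight carried (-2.5 N).

Call:
move_arm([
  [[0.014, -0.131, 0.27], [0.625, 0.066, 0], -1],
  [[0.016, -0.154, 0.258], [0.625, 0.066, 0], -1],
  [[0.019, -0.176, 0.243], [0.625, 0.066, 0], -1],
  [[0.021, -0.197, 0.227], [0.625, 0.066, 0], -1],
])

```text
clock: 8.0
tcp_pos: [0.5027, 0.2177, 0.1547]
orientation: [0.023, -0.042, 0.919, -0.391]
wrist_force: [-0.7, -0.1, -2.7]
finger_gap: 0.0092
```

```bash
python3 -c "
from h import *
bn()
f,K,T=cam('scene');cv2.imwrite('pics/s6.png',cv2.resize(f[130:310,90:300,::-1],None,fx=3,fy=3))
"
```

```text
t 8.0 p [0.5027 0.2177 0.1547] z [ 0.076 -0.717 -0.693] y [-0.059  0.691 -0.721] j [ 0.59  0.66  0.11  1.47 -0.69  0.66] F [-0.7 -0.1 -2.7] gap 0.0092
bin x,y,z mm [ -0.2  29.9 154.7] pitch down 43.9 yaw err 0.0
```

View pics/s6.png

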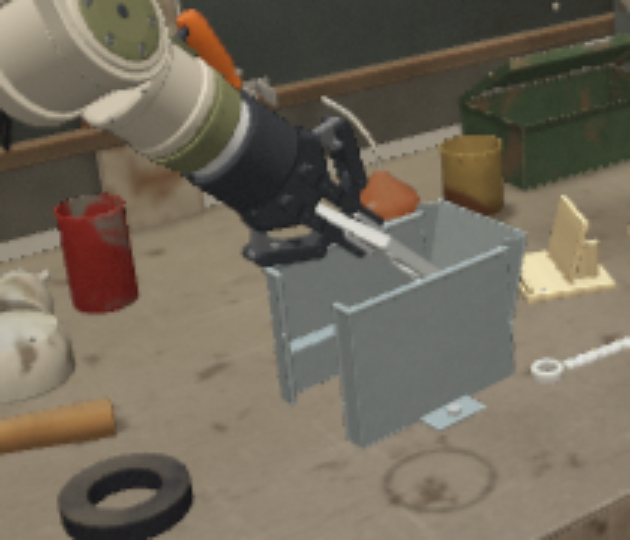

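Call:
move_arm([
  [[0.023, -0.216, 0.208], [0.625, 0.066, 0], -1],
  [[0.025, -0.233, 0.189], [0.625, 0.066, 0], -1],
  [[0.026, -0.248, 0.167], [0.625, 0.066, 0], -1],
  [[0.028, -0.262, 0.145], [0.625, 0.066, 0], -1],
])

```text
clock: 8.45
tcp_pos: [0.5062, 0.179, 0.1831]
orientation: [0.013, -0.044, 0.973, -0.225]
wrist_force: [-0.2, -1.3, -4.2]
finger_gap: 0.0094
```

Call:
move_arm([
  [[0.029, -0.274, 0.121], [0.625, 0.066, 0], -1],
  [[0.03, -0.283, 0.096], [0.625, 0.066, 0], -1],
  [[0.031, -0.291, 0.071], [0.625, 0.066, 0], -1],
  [[0.031, -0.296, 0.045], [0.625, 0.066, 0], -1],
])

```text
clock: 8.85
tcp_pos: [0.5107, 0.1329, 0.1964]
orientation: [0.002, -0.045, 0.998, -0.052]
wrist_force: [0.3, 0.2, -4.1]
finger_gap: 0.0097
```

```bash
python3 -c "
from h import *
bn()
f,K,T=cam('scene');cv2.imwrite('pics/s7.png',cv2.resize(f[100:290,120:330,::-1],None,fx=3,fy=3))
"
```

```text
t 8.85 p [0.5107 0.1329 0.1964] z [ 0.009 -0.104 -0.995] y [-0.09   0.99  -0.105] j [ 0.16  0.26 -0.17  1.15 -0.1   0.07] F [ 0.3  0.2 -4.1] gap 0.0097
bin x,y,z mm [ -1.1 -55.3 196.4] pitch down 84.0 yaw err -1.0
```

View pics/s7.png

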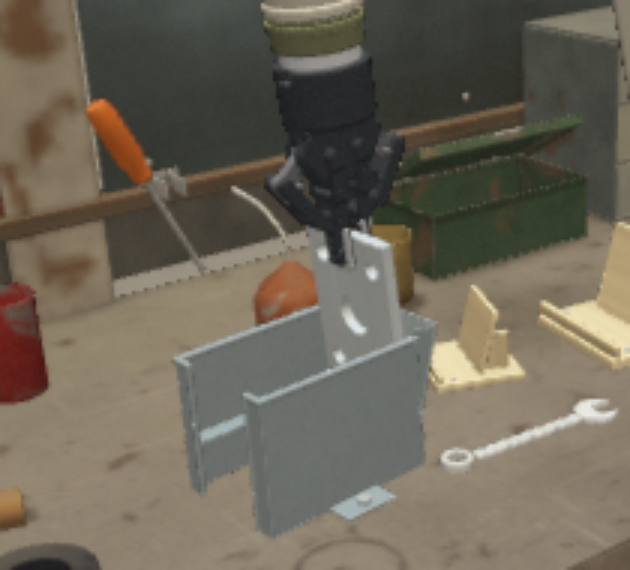

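Call:
move_arm([
  [[0.032, -0.298, 0.019], [0.625, 0.066, 0], -1],
  [[0.032, -0.299, -0.007], [0.625, 0.066, 0], -1],
  [[0.031, -0.297, -0.034], [0.625, 0.066, 0], -1],
  [[0.031, -0.293, -0.06], [0.625, 0.066, 0], -1],
  [[0, 0, 0], [0, 0, 0], -1],
])

```text
clock: 9.4
tcp_pos: [0.5158, 0.0829, 0.1914]
orientation: [-0.01, -0.042, 0.992, 0.121]
wrist_force: [-0.5, 0.6, -3.9]
finger_gap: 0.0097
```

```bash
python3 -c "
from h import *
bn()
f,K,T=cam('scene');cv2.imwrite('pics/s8.png',cv2.resize(f[100:290,120:330,::-1],None,fx=3,fy=3))
f,K,T=cam('top');cv2.imwrite('pics/t8.png',cv2.resize(f[150:270,130:300,::-1],None,fx=4,fy=4))
"
```

```text
t 9.4 p [0.5158 0.0829 0.1914] z [-0.029  0.239 -0.971] y [-0.081  0.967  0.241] j [-0.12  0.26 -0.19  1.18  0.24 -0.22] F [-0.5  0.6 -3.9] gap 0.0097
bin x,y,z mm [  -1.2 -105.5  191.4] pitch down 103.9 yaw err -179.0
```

View pics/s8.png

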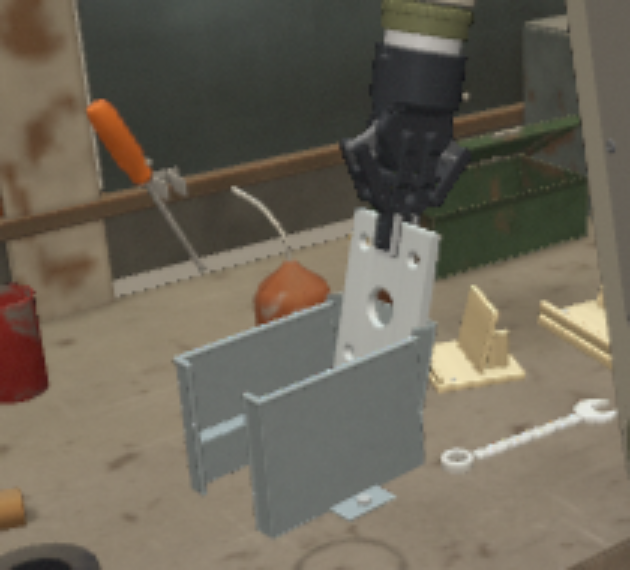

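View pics/t8.png

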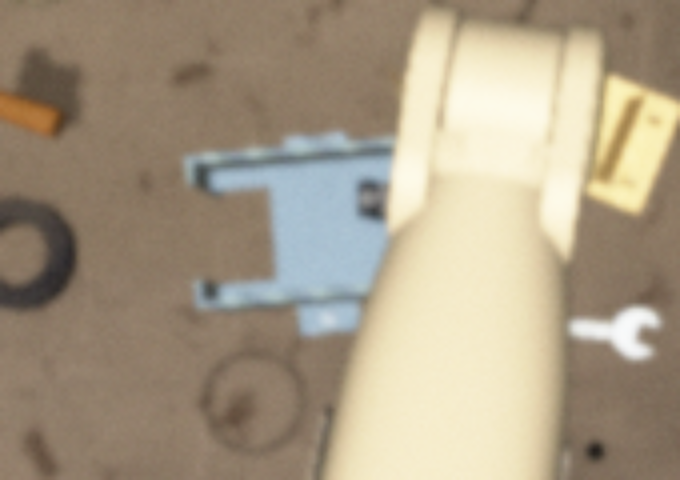

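Call:
move_arm([
  [[-0.007, 0.07, -0.06], [0, 0, 0], -1],
  [[0, 0, -0.06], [0, 0, 0], -1],
  [[0, 0, 0], [0, 0, 0], -1],
])

```text
clock: 9.8
tcp_pos: [0.5158, 0.09, 0.188]
orientation: [-0.008, -0.046, 0.992, 0.121]
wrist_force: [-0.2, -0.2, -3.4]
finger_gap: 0.0095
```

Call:
move_arm([
  [[0, 0, -0.03], [0, 0, 0], -1],
  [[0, 0, 0], [0, 0, 0], -1],
])

```text
clock: 10.0
tcp_pos: [0.5163, 0.0893, 0.1871]
orientation: [-0.007, -0.046, 0.992, 0.121]
wrist_force: [0.2, 0.5, -3.4]
finger_gap: 0.0096
```

Call:
move_arm([
  [[0, 0, -0.03], [0, 0, 0], -1],
  [[0, 0, 0], [0, 0, 0], -1],
])

```text
clock: 10.2
tcp_pos: [0.5167, 0.089, 0.1864]
orientation: [-0.007, -0.045, 0.992, 0.122]
wrist_force: [-0.1, -0.3, -0.5]
finger_gap: 0.0091
```

Call:
move_arm([
  [[0.01, -0.1, 0], [0, 0, 0], -1],
  [[0, 0, 0], [0, 0, 0], -1],
  [[0, 0, 0], [0, 0, 0], 0.1],
  [[0, 0, 0], [0, 0, 0], 0.1],
  [[0, 0, 0], [0, 0, 0], 0.1],
])

```text
clock: 10.7
tcp_pos: [0.517, 0.0847, 0.186]
orientation: [-0.007, -0.045, 0.992, 0.121]
wrist_force: [0.9, -0.7, 0.0]
finger_gap: 0.0473
```

Call:
move_arm([
  [[0, 0, 0], [0, 0, 0], 0.1],
  [[0, 0, 0], [0, 0, 0], 0.1],
  [[0, 0, 0], [0, 0, 0], 0.1],
])

```text
clock: 11.0
tcp_pos: [0.5169, 0.0849, 0.1859]
orientation: [-0.007, -0.045, 0.992, 0.121]
wrist_force: [0.1, -0.1, 0.7]
finger_gap: 0.0469
```

```bash
python3 -c "
from h import *
bn()
f,K,T=cam('scene');cv2.imwrite('pics/s9.png',cv2.resize(f[130:270,170:310,::-1],None,fx=4,fy=4));np.savez('s9.npz',f=f,K=K,T=T)
"
```

```text
t 11.0 p [0.5169 0.0849 0.1859] z [-0.025  0.24  -0.97 ] y [-0.088  0.966  0.241] j [-0.12  0.26 -0.2   1.16  0.24 -0.22] F [ 0.1 -0.1  0.7] gap 0.0469
bin x,y,z mm [  -0.  -103.7  185.9] pitch down 104.0 yaw err -180.0
```

View pics/s9.png

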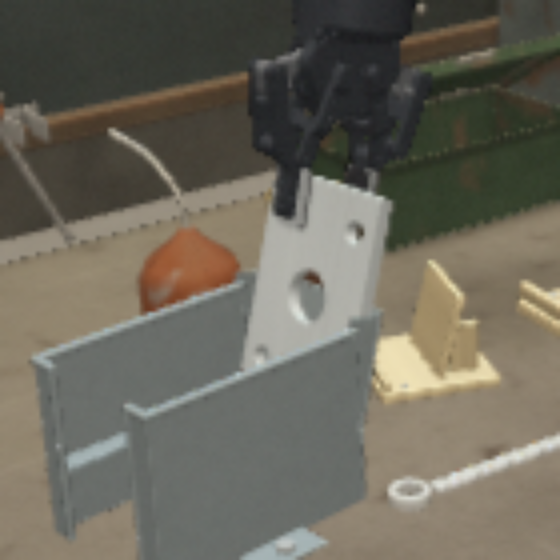

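Call:
move_arm([
  [[0.01, -0.09, 0.38], [0, 0, 0], 0.1],
  [[0.01, -0.09, 0.38], [0, 0, 0], 0.1],
  [[0.01, -0.09, 0.38], [0, 0, 0], 0.1],
  [[0, 0, 0], [0, 0, 0], 0.1],
  [[0, 0, 0], [0, 0, 0], 0.1],
])

```text
clock: 11.55
tcp_pos: [0.5182, 0.074, 0.2313]
orientation: [-0.007, -0.045, 0.992, 0.121]
wrist_force: [0.3, 0.0, -0.5]
finger_gap: 0.0466
```

```bash
python3 -c "
from h import *
bn()
f,K,T=cam('scene');cv2.imwrite('pics/s10.png',cv2.resize(f[130:240,200:310,::-1],None,fx=5,fy=5));np.savez('s10.npz',f=f,K=K,T=T)
f,K,T=cam('top');cv2.imwrite('pics/t10.png',cv2.resize(f[150:270,130:300,::-1],None,fx=4,fy=4))
"
```

```text
t 11.55 p [0.5182 0.074  0.2313] z [-0.025  0.24  -0.97 ] y [-0.088  0.966  0.241] j [-0.14  0.24 -0.12  1.27  0.24 -0.24] F [ 0.3  0.  -0.5] gap 0.0466
bin x,y,z mm [ 2.000e-01 -1.146e+02  2.313e+02] pitch down 104.0 yaw err 179.9
```

View pics/s10.png

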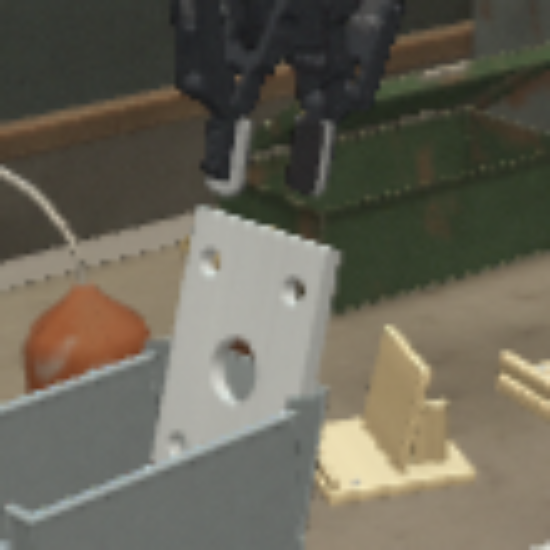

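```bash
python3 -c "
from h import *
d=np.load('s10.npz');K,T=d['K'],d['T']
def onx(u,v,x):
    o,dd=ray(K,T,200+u/5,130+v/5); a=(o[:2]-O)@XB;b=dd[:2]@XB;p=o+dd*(x-a)/b
    return np.array([(p[:2]-O)@YB,p[2]])
for x0 in (0,.003):
  L=onx(210,262,.032+x0);R=onx(293,291,-.032+x0);M=onx(233,371,x0);C1=onx(198,207,.05+x0);C2=onx(328,250,-.05+x0)
  print(L,R,M,C1,C2)
  for a in(L,R): v=(a-M);print(np.degrees(np.arctan2(v[1],v[0])),np.linalg.norm(v))
"
```

```text
[-0.10135004  0.17113816] [-0.10153784  0.17150789] [-0.0864747  0.1235266] [-0.1099973   0.19491682] [-0.10969923  0.19543841]
107.35043339895387 0.04988121804850277
107.42904490516194 0.050290178354114874
[-0.10378243  0.16973734] [-0.10417584  0.16999055] [-0.08894903  0.12188881] [-0.1124085   0.19363069] [-0.11243423  0.19398103]
107.22382133747342 0.05009502772946443
107.56539713017257 0.05045426936671378
```

Call:
move_arm([
  [[0.03, -0.285, 0], [0.42, 0.045, 0], 0.1],
  [[0, 0, 0], [0, 0, 0], 0.1],
  [[-0.01, 0.1, -0.3], [0, 0, 0], 0.1],
  [[-0.01, 0.1, -0.3], [0, 0, 0], 0.1],
])

```text
clock: 12.05
tcp_pos: [0.5184, 0.0707, 0.2068]
orientation: [-0.009, -0.045, 0.988, 0.15]
wrist_force: [0.7, 0.3, 0.2]
finger_gap: 0.0472
```

```bash
python3 -c "
from h import *
bn()
f,K,T=cam('scene');cv2.imwrite('pics/s11.png',cv2.resize(f[130:240,200:310,::-1],None,fx=5,fy=5))
"
```

```text
t 12.05 p [0.5184 0.0707 0.2068] z [-0.032  0.296 -0.955] y [-0.085  0.951  0.298] j [-0.18  0.27 -0.16  1.23  0.29 -0.28] F [0.7 0.3 0.2] gap 0.0472
bin x,y,z mm [  -0.  -117.9  206.8] pitch down 107.3 yaw err -179.9
```

View pics/s11.png

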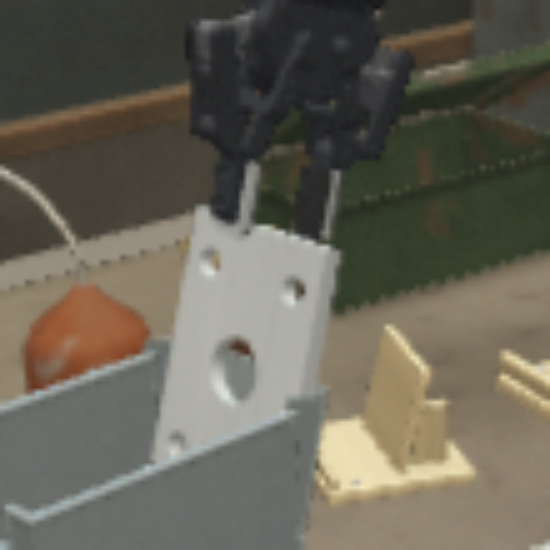

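Call:
move_arm([
  [[-0.008, 0.075, -0.33], [0, 0, 0], 0.1],
  [[-0.008, 0.075, -0.33], [0, 0, 0], 0.1],
  [[0, 0, 0], [0, 0, 0], 0.1],
  [[0, 0, 0], [0, 0, 0], -1],
  [[0, 0, 0], [0, 0, 0], -1],
], newtons=50)

```text
clock: 12.6
tcp_pos: [0.5182, 0.0766, 0.1818]
orientation: [-0.009, -0.045, 0.988, 0.15]
wrist_force: [-0.4, 1.1, -0.2]
finger_gap: 0.0187
```

Call:
move_arm([
  [[0, 0, 0], [0, 0, 0], -1],
  [[0, 0, 0], [0, 0, 0], -1],
  [[0, 0, 0], [0, 0, 0], -1],
])

```text
clock: 12.9
tcp_pos: [0.5182, 0.0777, 0.1824]
orientation: [-0.008, -0.045, 0.987, 0.152]
wrist_force: [-1.1, 3.7, 6.7]
finger_gap: 0.0093
```

```bash
python3 -c "
from h import *
bn()"
```

```text
t 12.9 p [0.5182 0.0777 0.1824] z [-0.03   0.299 -0.954] y [-0.087  0.95   0.301] j [-0.16  0.28 -0.2   1.17  0.29 -0.27] F [-1.1  3.7  6.7] gap 0.0093
bin x,y,z mm [   0.6 -111.   182.4] pitch down 107.5 yaw err 179.7
```

Call:
move_arm([
  [[0, 0.02, 0.2], [0, 0, 0], -1],
  [[0, 0, 0.4], [0, 0, 0], -1],
  [[0, 0, 0.6], [0, 0, 0], -1],
  [[0, 0, 0.6], [0, 0, 0], -1],
  [[0, 0, 0.6], [0, 0, 0], -1],
])

```text
clock: 13.4
tcp_pos: [0.5174, 0.0765, 0.2776]
orientation: [-0.01, -0.045, 0.988, 0.149]
wrist_force: [1.1, -0.8, -3.2]
finger_gap: 0.0093
```

Call:
move_arm([
  [[0, 0, 0.6], [0, 0, 0], -1],
  [[0, 0, 0.6], [0, 0, 0], -1],
  [[0, 0, 0.4], [0, 0, 0], -1],
  [[0, 0, 0], [0, 0, 0], -1],
])

```text
clock: 13.8
tcp_pos: [0.5186, 0.0765, 0.3431]
orientation: [-0.007, -0.045, 0.988, 0.149]
wrist_force: [-0.2, -0.1, -3.8]
finger_gap: 0.0097
```

```bash
python3 -c "
from h import *
bn()
f,K,T=cam('scene');cv2.imwrite('pics/s12.png',cv2.resize(f[60:270,170:380,::-1],None,fx=2.8,fy=2.8));np.savez('s12.npz',f=f,K=K,T=T)
"
```

```text
t 13.8 p [0.5186 0.0765 0.3431] z [-0.028  0.294 -0.955] y [-0.087  0.951  0.295] j [-0.16  0.23  0.13  1.55  0.29 -0.27] F [-0.2 -0.1 -3.8] gap 0.0097
bin x,y,z mm [   0.8 -112.2  343.1] pitch down 107.2 yaw err 179.4
```

View pics/s12.png

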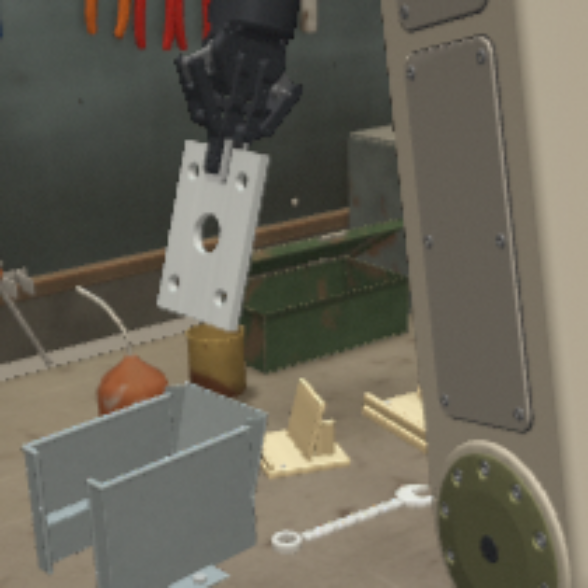

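Call:
move_arm([
  [[0.05, -0.4, 0], [0, 0, -0.2], -1],
  [[0.05, -0.7, 0], [0, 0, -0.2], -1],
  [[0.05, -0.8, 0], [0, 0, -0.2], -1],
  [[0.05, -0.8, 0], [0, 0, -0.2], -1],
  [[0.05, -0.8, 0], [0, 0, -0.2], -1],
])

```text
clock: 14.35
tcp_pos: [0.5271, -0.064, 0.3393]
orientation: [0.0, 0.025, 0.988, 0.151]
wrist_force: [0.5, 0.1, -3.2]
finger_gap: 0.0092
```

Call:
move_arm([
  [[0.05, -0.8, 0], [0, 0, -0.2], -1],
  [[0.05, -0.8, 0], [0, 0, -0.2], -1],
  [[0.05, -0.8, 0], [0, 0, -0.2], -1],
  [[0.05, -0.7, 0], [0, 0, -0.17], -1],
  [[0.05, -0.5, 0], [0, 0, 0], -1],
])

```text
clock: 14.85
tcp_pos: [0.5371, -0.2089, 0.3389]
orientation: [0.008, 0.078, 0.985, 0.15]
wrist_force: [0.9, 0.4, -4.1]
finger_gap: 0.0089
```

Call:
move_arm([
  [[0.05, -0.4, 0], [0, 0, 0], -1],
  [[0, -0.4, 0], [0, 0, 0], -1],
  [[0, 0, 0], [0, 0, 0], -1],
])

```text
clock: 15.15
tcp_pos: [0.5393, -0.2409, 0.3384]
orientation: [0.008, 0.078, 0.985, 0.151]
wrist_force: [0.1, 0.5, -3.4]
finger_gap: 0.0093
```

```bash
cat >> h.py <<'E'
OS=np.array([.5501,-.2042]);a=np.radians(-8.9);XS=np.array([np.cos(a),np.sin(a)]);YS=np.array([-np.sin(a),np.cos(a)])
def sn():
    s,R=st();d=s["tcp_pos"][:2]-OS;z=R[:,2]
    print("stand x,y,z mm",(1e3*np.array([d@XS,d@YS,s["tcp_pos"][2]])).round(1),"pitch",np.degrees(np.arctan2(-z[2],-z[:2]@YS)).round(1),"tool y yaw err",np.degrees(np.arctan2(-R[:2,1]@XS,R[:2,1]@YS)).round(1))
def sw(x,y,z): return [*(OS+x*XS+y*YS),z]
E
python3 -c "
from h import *
sn()
f,K,T=cam('scene');cv2.imwrite('pics/s13.png',cv2.resize(f[60:270,200:410,::-1],None,fx=2.8,fy=2.8));
f,K,T=cam('top');g=f[:,:,::-1].copy()
g=cv2.resize(g[140:290,270:400],None,fx=4,fy=4)
for p in[(-.07,-.085,.012),(.07,-.085,.012),(.07,.045,.012),(-.07,.045,.012),(-.055,-.02,.012),(.055,-.02,.012),(-.055,-.0446,.104),(.055,-.0446,.104),(-.07,.035,.026),(.07,.035,.026)]:
    u=proj(K,T,sw(*p));cv2.circle(g,(int((u[0]+.5-270)*4),int((u[1]+.5-140)*4)),3,(0,0,255),1)
cv2.imwrite('pics/t13.png',g)
d=np.load('top0.npz');g=cv2.resize(d['f'][140:290,270:400,::-1],None,fx=4,fy=4)
for p in[(-.07,-.085,.012),(.07,-.085,.012),(.07,.045,.012),(-.07,.045,.012),(-.055,-.02,.012),(.055,-.02,.012),(-.055,-.0446,.104),(.055,-.0446,.104),(-.07,.035,.026),(.07,.035,.026)]:
    u=proj(K,T,sw(*p));cv2.circle(g,(int((u[0]+.5-270)*4),int((u[1]+.5-140)*4)),3,(0,0,255),1)
cv2.imwrite('pics/t13b.png',g)
"
```

```text
t 15.15 p [ 0.5393 -0.2409  0.3384] z [ 0.039  0.296 -0.955] y [0.152 0.942 0.298] j [-0.68  0.45  0.43  1.71  0.26 -0.54] F [ 0.1  0.5 -3.4] gap 0.0093
stand x,y,z mm [ -5.  -37.9 338.4] pitch 107.3 tool y yaw err -0.3
```

View pics/s13.png

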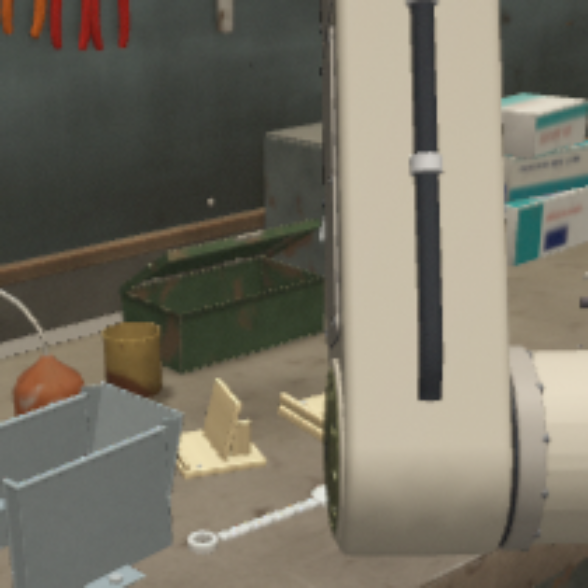

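View pics/t13b.png

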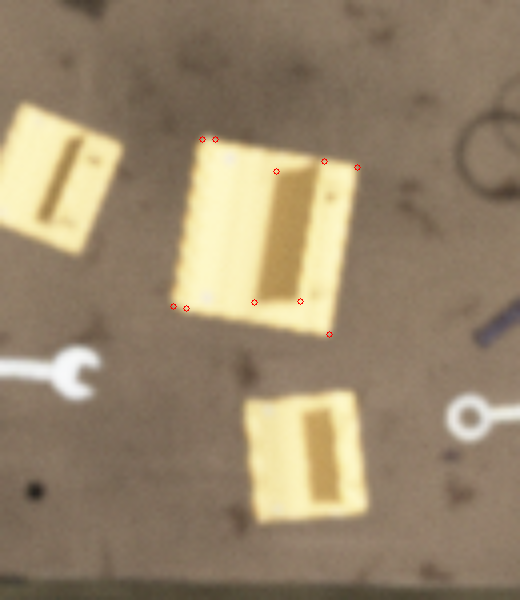

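Call:
move_arm([
  [[0.08, -0.26, -0.5], [0, 0, 0], -1],
  [[0, 0, -0.7], [0, 0, 0], -1],
  [[0, 0, -0.8], [0, 0, 0], -1],
  [[0, 0, -0.8], [0, 0, 0], -1],
  [[0, 0, -0.7], [0, 0, 0], -1],
])

```text
clock: 15.75
tcp_pos: [0.5424, -0.2475, 0.1992]
orientation: [0.009, 0.077, 0.986, 0.151]
wrist_force: [-0.2, -0.7, -4.0]
finger_gap: 0.0095
```

Call:
move_arm([
  [[0, 0, -0.4], [0, 0, 0], -1],
  [[0, 0, -0.2], [0, 0, 0], -1],
  [[0, 0, 0], [0, 0, 0], -1],
  [[0, 0, 0], [0, 0, 0], -1],
])

```text
clock: 16.15
tcp_pos: [0.5433, -0.2488, 0.178]
orientation: [0.01, 0.077, 0.986, 0.15]
wrist_force: [0.7, -0.2, -2.7]
finger_gap: 0.0094
```

```bash
python3 -c "
from h import *
sn()
f,K,T=cam('scene');cv2.imwrite('pics/s14.png',f[:,:,::-1]);
f,K,T=cam('top');cv2.imwrite('pics/t14.png',f[:,:,::-1]);
"
```

```text
t 16.15 p [ 0.5433 -0.2488  0.178 ] z [ 0.043  0.295 -0.955] y [0.148 0.943 0.298] j [-0.69  0.49  0.1   1.34  0.26 -0.55] F [ 0.7 -0.2 -2.7] gap 0.0094
stand x,y,z mm [  0.2 -45.1 178. ] pitch 107.3 tool y yaw err -0.0
```

View pics/s14.png

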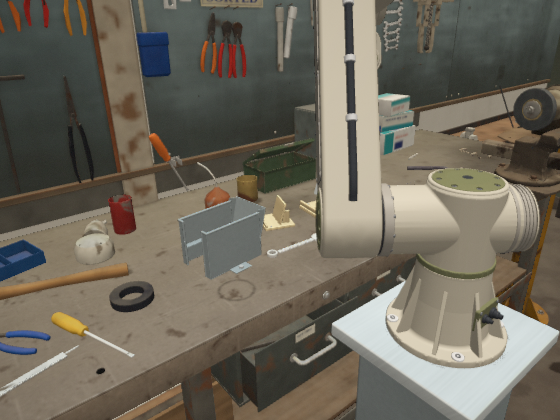

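View pics/t14.png

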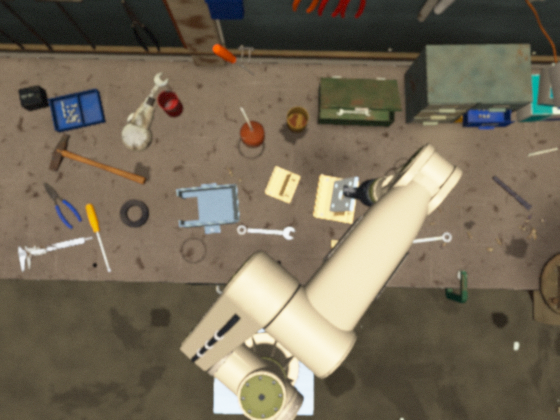

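Call:
move_arm([
  [[-0.01, -0.05, -0.3], [0, 0, 0], -1],
  [[0, 0, -0.25], [0, 0, 0], -1],
  [[0, 0, -0.15], [0, 0, 0], -1],
  [[0, 0, 0], [0, 0, 0], -1],
  [[0, 0, 0], [0, 0, 0], -1],
])

```text
clock: 16.75
tcp_pos: [0.5424, -0.2508, 0.1487]
orientation: [0.009, 0.077, 0.985, 0.151]
wrist_force: [-0.1, 0.2, -4.5]
finger_gap: 0.0092
```

```bash
python3 -c "
from h import *
sn()
f,K,T=cam('top');g=cv2.resize(f[150:250,290:400,::-1],None,fx=5,fy=5)
for p in[(-.05,-.006,.014),(.05,-.006,.014)]:
    u=proj(K,T,sw(*p));cv2.circle(g,(int((u[0]+.5-290)*5),int((u[1]+.5-150)*5)),3,(0,0,255),1)
cv2.imwrite('pics/t15.png',g);
"
```

```text
t 16.75 p [ 0.5424 -0.2508  0.1487] z [ 0.041  0.296 -0.954] y [0.149 0.943 0.299] j [-0.69  0.51  0.05  1.28  0.26 -0.55] F [-0.1  0.2 -4.5] gap 0.0092
stand x,y,z mm [ -0.4 -47.2 148.7] pitch 107.4 tool y yaw err -0.1
```

View pics/t15.png

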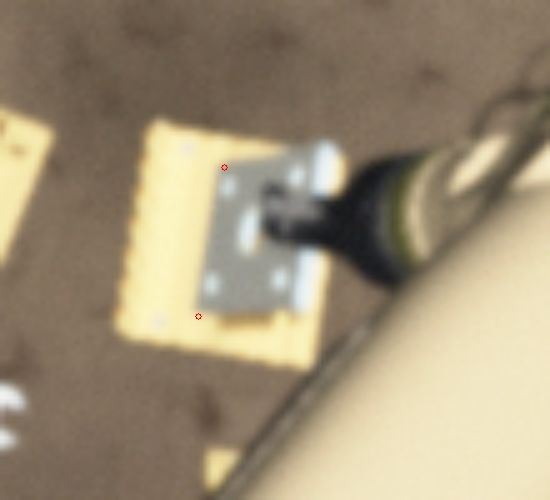

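Call:
move_arm([
  [[0, 0, -0.06], [0, 0, 0], -1],
  [[0, 0, 0], [0, 0, 0], -1],
])

```text
clock: 17.0
tcp_pos: [0.5427, -0.251, 0.1467]
orientation: [0.01, 0.077, 0.986, 0.15]
wrist_force: [-0.2, -0.4, -4.4]
finger_gap: 0.0091
```

Call:
move_arm([
  [[0, 0, -0.04], [0, 0, 0], -1],
  [[0, 0, 0], [0, 0, 0], -1],
])

```text
clock: 17.2
tcp_pos: [0.5428, -0.2511, 0.1456]
orientation: [0.01, 0.077, 0.986, 0.15]
wrist_force: [0.4, -0.2, -1.7]
finger_gap: 0.0089
```

Call:
move_arm([
  [[0, 0, -0.03], [0, 0, 0], -1],
  [[0, 0, 0], [0, 0, 0], -1],
])

```text
clock: 17.4
tcp_pos: [0.5428, -0.2513, 0.1454]
orientation: [0.01, 0.077, 0.986, 0.15]
wrist_force: [-2.7, -1.1, 4.5]
finger_gap: 0.0095
```

Contact at the predicted height (0.145). Releasing.

Call:
move_arm([
  [[0, 0, 0], [0, 0, 0], 0.1],
  [[0, 0, 0], [0, 0, 0], 0.1],
  [[0, 0, 0], [0, 0, 0], 0.1],
  [[0, 0, 0], [0, 0, 0], 0.1],
  [[0, 0, 0], [0, 0, 0], 0.1],
])

```text
clock: 17.9
tcp_pos: [0.5426, -0.2509, 0.1438]
orientation: [0.009, 0.077, 0.986, 0.151]
wrist_force: [0.1, -0.6, 0.8]
finger_gap: 0.0471
```

```bash
python3 -c "
from h import *
sn()
f,K,T=cam('top');g=cv2.resize(f[150:250,290:400,::-1],None,fx=5,fy=5)
cv2.imwrite('pics/t16.png',g);
"
```

```text
t 17.9 p [ 0.5426 -0.2509  0.1438] z [ 0.042  0.296 -0.954] y [0.149 0.943 0.298] j [-0.69  0.51  0.05  1.27  0.26 -0.55] F [ 0.1 -0.6  0.8] gap 0.0471
stand x,y,z mm [ -0.2 -47.3 143.8] pitch 107.4 tool y yaw err -0.1
```

View pics/t16.png

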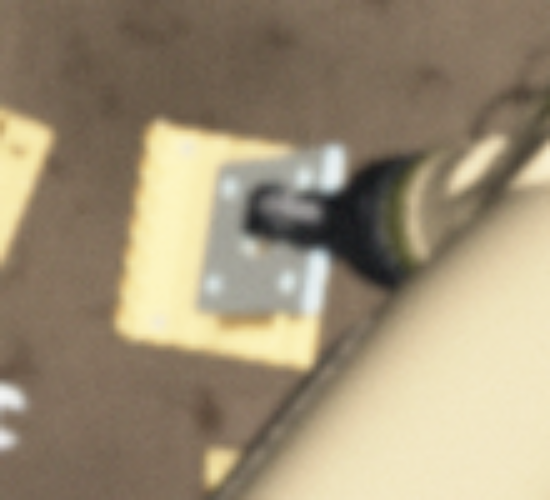

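Call:
move_arm([
  [[-0.015, -0.11, 0.35], [0, 0, 0], 0.1],
  [[-0.015, -0.11, 0.35], [0, 0, 0], 0.1],
  [[-0.02, -0.15, 0.5], [0, 0, 0], 0.1],
  [[0, 0, 0.8], [0, 0, 0], 0.1],
  [[0, 0, 0.8], [0, 0, 0], 0.1],
])

```text
clock: 18.45
tcp_pos: [0.5403, -0.2657, 0.2564]
orientation: [0.009, 0.077, 0.985, 0.151]
wrist_force: [0.5, -0.0, 0.8]
finger_gap: 0.0471
```

Call:
move_arm([
  [[-0.6, -0.7, 0.2], [0, 0, 0], 0.1],
  [[-0.7, -0.7, 0], [0, 0, 0], 0.1],
  [[-0.7, -0.7, 0], [0, 0, 0], 0.1],
  [[-0.7, -0.7, 0], [0, 0, 0], 0.1],
  [[-0.5, -0.5, 0], [0, 0, 0], 0.1],
])

```text
clock: 18.95
tcp_pos: [0.411, -0.3993, 0.2638]
orientation: [0.01, 0.078, 0.986, 0.15]
wrist_force: [0.9, 0.2, 0.0]
finger_gap: 0.047
```

Call:
move_arm([
  [[-0.5, -0.5, 0], [0, 0, 0], 0.1],
  [[0, 0, 0], [0, 0, 0], 0.1],
  [[0, 0, 0], [0, 0, 0], 0.1],
])

```text
clock: 19.25
tcp_pos: [0.3923, -0.4181, 0.2637]
orientation: [0.01, 0.078, 0.985, 0.151]
wrist_force: [0.1, -0.7, -0.3]
finger_gap: 0.0468
```

```bash
python3 -c "
from h import *
sn()
f,K,T=cam('scene');cv2.imwrite('pics/s17.png',cv2.resize(f[130:290,200:410,::-1],None,fx=3.5,fy=3.5));
f,K,T=cam('top');g=cv2.resize(f[140:290,180:400,::-1],None,fx=3.6,fy=3.6);np.savez('t17.npz',f=f,K=K,T=T)
cv2.imwrite('pics/t17.png',g);
"
```

```text
t 19.25 p [ 0.3923 -0.4181  0.2637] z [ 0.043  0.296 -0.954] y [0.15  0.942 0.299] j [-1.05  0.49  0.3   1.63  0.19 -0.91] F [ 0.1 -0.7 -0.3] gap 0.0468
stand x,y,z mm [-122.8 -235.8  263.7] pitch 107.4 tool y yaw err -0.2
```

View pics/s17.png

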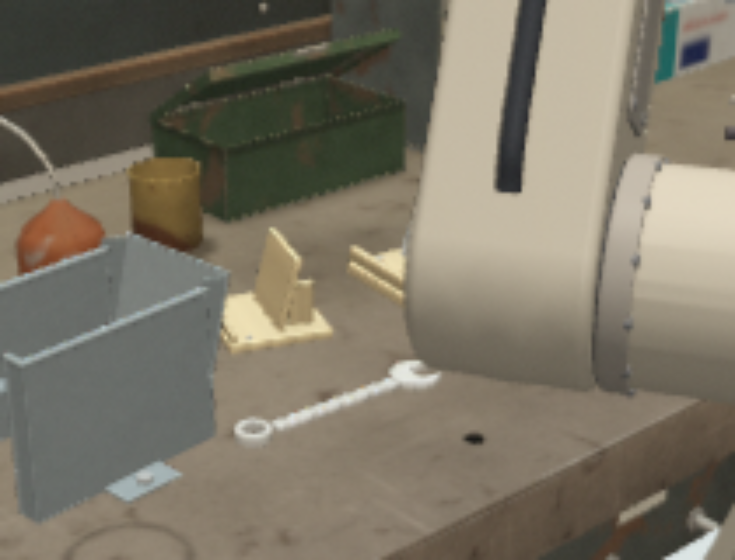

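View pics/t17.png

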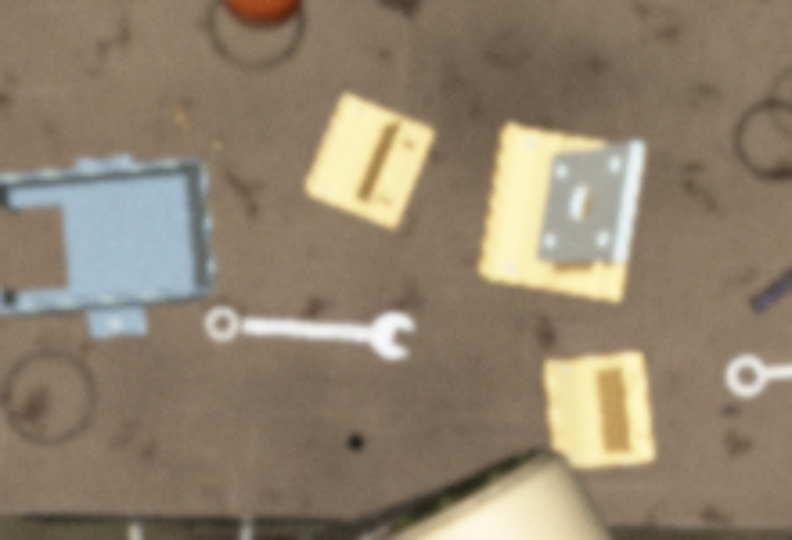

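```bash
python3 -c "
from h import *
d=np.load('t17.npz');K,T=d['K'],d['T']
P=lambda u,v,z:onz(K,T,180+u/3.6,140+v/3.6,z)
S=lambda p:np.array([(p[:2]-OS)@XS,(p[:2]-OS)@YS,p[2]])
b=(S(P(553,152,.014))+S(P(538,261,.014)))/2
bt=P(553,152,.014)-P(538,261,.014);print('bottom front',b,'len',np.linalg.norm(bt),'yaw err',np.degrees(np.arctan2(bt[1],bt[0]))+8.9)
best=min(np.linspace(90,135,451),key=lambda t:abs((S(P(632,150,.014+.15*np.sin(np.radians(t))))+S(P(611,262,.014+.15*np.sin(np.radians(t)))))[1]/2-(b[1]+.15*np.cos(np.radians(t)))))
t=np.radians(best);print('angle',best,'mid y,z',b[1]+.075*np.cos(t)-.005*np.sin(t),.014+.075*np.sin(t))
job.hand_in()
"
```

```text
bottom front [ 0.00165856 -0.00478553  0.014     ] len 0.10062289518088001 yaw err 1.839582778060021
angle 108.5 mid y,z -0.033324996122490735 0.08512427414046495
the job is handed in; nothing more can be done
```

The template was tipped up in the bin, moved to the stand and left standing there, and the job is handed in at about 19 s of the 58 s allowed.

- **In the bin:** I hooked the lower finger under the overhanging end through the slot, closed on the edge and swung the template up. I set it on the floor of the bin leaning on the back, let go and drew the gripper clear. The scene camera then measured it leaning at about 107° (1.87 rad), square to the bin, with its middle about 121 mm up and at y = -92 mm in the bin frame.
- **On the stand:** I took it again by the raised edge and lifted it out to the largest of the three stands. Its base measured 144 x 134 mm against the 140 x 130 mm given. The lower end touched down at the predicted height, then I let go and moved the arm away.
- **Last check (top camera):** The angle from vertical is about 108.5° (18.5° from upright). The middle is at about x = 2, y = -33, z = 85 mm in the stand frame, and it is square within about 2° (0.03 rad). All of these are inside the limits.
- **Not checked:** The arm hid the stand from the scene camera, so the final pose comes from the top view alone. I took one picture after letting go and did not measure its speed. The spanner and tape roll look unmoved in the pictures. For the chisel I made no measurement, but the arm worked well away from it.

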